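# Return the brown reagent bottles to their spill trays

### The job

Clear up after the chemistry practical: stand each of the four brown glass bottles upright and flat inside the spill tray that matches its cap colour, one at a time with the most hazardous first: red, then yellow, then blue, then green. Keep the bottles upright and set them down without dropping them, and leave the white bottle and the gas burner where they are.

Things in the scene. Friction and masses are not known exactly. Their poses are not given: they have to be found in the camera images.
- bottle_red_mid (a point): loose closed bottle of brown (amber) glass with a paper label and a red screw cap, about 0.12 kg, standing upright: body 42 mm across up to 52 mm high, then narrowing to a cap 31 mm across that reaches 86 mm. The point is the bottle's centre, 43 mm above its underside; z along its axis towards the cap
- bottle_yellow_mid (a point): loose closed bottle of brown (amber) glass with a paper label and a yellow screw cap, about 0.12 kg, standing upright: body 42 mm across up to 52 mm high, then narrowing to a cap 31 mm across that reaches 86 mm. The point is the bottle's centre, 43 mm above its underside; z along its axis towards the cap
- bottle_blue_mid (a point): loose closed bottle of brown (amber) glass with a paper label and a blue screw cap, about 0.12 kg, standing upright: body 42 mm across up to 52 mm high, then narrowing to a cap 31 mm across that reaches 86 mm. The point is the bottle's centre, 43 mm above its underside; z along its axis towards the cap
- bottle_green_mid (a point): loose closed bottle of brown (amber) glass with a paper label and a green screw cap, about 0.12 kg, standing upright: body 42 mm across up to 52 mm high, then narrowing to a cap 31 mm across that reaches 86 mm. The point is the bottle's centre, 43 mm above its underside; z along its axis towards the cap
- tray_red: fixed square red plastic spill tray, 78 x 78 mm outside and 70 x 70 mm inside, rim 10 mm high, floor 4 mm thick. Origin at the centre of its underside, on the bench top; x and y along its sides, z up
- tray_yellow: fixed square yellow plastic spill tray, 78 x 78 mm outside and 70 x 70 mm inside, rim 10 mm high, floor 4 mm thick. Origin at the centre of its underside, on the bench top; x and y along its sides, z up
- tray_blue: fixed square blue plastic spill tray, 78 x 78 mm outside and 70 x 70 mm inside, rim 10 mm high, floor 4 mm thick. Origin at the centre of its underside, on the bench top; x and y along its sides, z up
- tray_green: fixed square green plastic spill tray, 78 x 78 mm outside and 70 x 70 mm inside, rim 10 mm high, floor 4 mm thick. Origin at the centre of its underside, on the bench top; x and y along its sides, z up
- jar_mid (a point): bystander: loose WHITE plastic bottle of the same shape and size as the brown ones, with a red cap, standing upright among them. The point is its centre, 43 mm above its underside
- burner_base (a point): bystander: loose gas burner, black round foot 80 mm across, thin dark tube to 146 mm high, standing upright at the left of the work. The point is on its axis, 10 mm above the bench

How it is judged:
By the outcome, as a careful person would: the job done as asked, in the order asked, and still so for the second after the job is handed in, with the robot touching nothing.
It also fails if it takes over 104 s, if anything falls off the work surface, if the arm or the gripper's body presses on something with over 40 N, if the wrist force passes 120 N, or if a joint passes its speed limit or range.

### The arm

A 6-joint arm with a two-finger parallel gripper is mounted at the origin on the work surface. World frame = base frame: x ahead of the robot, y to its left, z up, the work surface at z = 0. Lengths are in m, angles in degrees, forces in N, time in s.
With the tool pointing down it reaches from about 0.35 to 0.875 m from the base axis. Payload 4.2 kg.
Tool frame: the origin (TCP) lies on the centre line of the jaws, within the pads' length; the fingertips stand 11 mm ahead of it and the grasp point (between the pads) lies 8 mm behind it; z points along the fingers, y is the line along which they close (so a half turn about z gives the same grasp; the last joint's range is limited). The gripper opens to 87 mm and grips with 3 to 60 N. Pads are 19 mm wide; open, the fingers measure 117 mm over their backs; the gripper's body (75 mm by 190 mm) begins 51 mm behind the grasp point.
Start: joints at [89.645, 22.042, 0.453, 0, -68.411, -14.817], TCP at [0.164, 0.603, 0.234] pointing down, gripper open.
Joint ranges: [-179.83, 179.83], [-69.29, 118.12], [-61.27, 80.66], [-181.25, 117.63], [-171.15, -9.14], [-177.46, 177.46]. Speed limits (degrees/s): [159.86, 159.86, 180, 180, 180, 180].

### API

Orientations are given as a 3x3 rotation matrix whose columns are the frame's x, y, z axes.
In Python, from station import r gives the robot as it stands.
- The arm moves only by the tool servo_tool, never from a script. Its argument "commands" is a list that holds one entry, the list of rows, each a list of 7 numbers: the closure, from 0 (fully open) to 1 (shut), then the shift along the tool's x, y, z in mm, then the turn, a rotation vector about the tool's x, y, z in rad. In form: [[[claw, x, y, z, ax, ay, az], ...]]. A call has exactly 5 rows; each row is the pose to reach, as a shift and turn from the pose commanded when the call began, along the tool's axes at that moment; what a row does not reach only later rows make up. A row lasts 1/10 s, in which the tool goes at most 50 mm and 8.59 degrees, less where a joint would pass 70% of its speed; a pose out of reach is approached as far as the arm can. A call with a gripper value outside its range is refused whole. The fingers move at their own pace and stop on an object; the grip force is fixed at half the most. Time passes only in rows, so rows that repeat a pose let the fingers close, or fill a call up. It gives the time, the measured TCP pose, the force, the opening and the grip force at its end, in the units of the state.
- r.sense(): the state, without advancing time (a new reading comes with each control period).
- r.capture(name): name is "scene" or "top" or "wrist"; returns a dict with "pixels" (400x640x3 uint8, red, green, blue), "camera_matrix" (3x3 intrinsics, pixels), "dist" ([k1, k2, p1, p2, k3] as OpenCV has them; the pictures are not rectified), "R" (3x3) and "t" (3): a world point X has camera coordinates R X + t. Camera axes: x right, y down, z forward; pixel columns grow to the right and rows downward; lengths in m; the calibration is good to about 2 mm. A picture is of the moment at which its call begins. There is no depth.
- r.finish_job(): hands the job in; it is judged then, once.
The state is a dict: "time_s": time; "joints": joint angles; "joint_velocities": joint speeds; "effort": joint torques, N m; "tcp_pos": TCP position; "ee_rot": TCP orientation; "wrist_force": force on the tool from outside, world axes, zero at the start; "moment": the same for the moment, N m; "gripper_width": opening from 0.0 (shut) to 1.0 (fully open); "gripper_force": force on a finger pad.
Only numpy, scipy, OpenCV 4.12 (cv2) and the standard library are available. Lean on these libraries where they do the work, as an engineer would, in place of code of your own. Each camera call takes 0.05 s, during which the arm holds its last target. There are 200 camera calls.

## Working session

There is one attempt and no reset: what is moved stays moved. The work goes in short steps, Python scripts to look and compute and a tool call to move; the robot and the scene stay as the last step left them, time stands still between calls to the robot, and variables do not carry over. Pictures are saved under pics/ and viewed, at most 16 in all, crops included, and the job is handed in when it is done.

Besides the shell and the picture viewer there is one more tool, called after "Emit:" by a JSON object that holds its "op" and its "data". servo_tool: Moves the arm, as the interface text tells. Its arguments: {"type":"object","properties":{"commands":{"type":"array","items":{"type":"array","items":{"type":"array","items":{"type":"number"}}}}},"required":["commands"]}

```bash
mkdir -p pics; ls
python3 - <<'E'
from station import r
import cv2
for n in("top","scene"):
    c=r.capture(n); cv2.imwrite(f"pics/{n}0.png",c["pixels"][:,:,::-1]); print(n,c["camera_matrix"],c["dist"],c["R"],c["t"])
s=r.sense(); print(s["time_s"],s["tcp_pos"],s["ee_rot"],s["gripper_width"])
E
```

```text
pics
top [[418.54904251   0.         315.76028676]
 [  0.         418.54904251 202.61554025]
 [  0.           0.           1.        ]] [-0.06051604  0.          0.          0.          0.        ] [[-0.01536253 -0.99985976 -0.00666676]
 [-0.98110612  0.01635977 -0.19277742]
 [ 0.19285946  0.00357925 -0.98121986]] [0.09678628 0.50916371 1.06663126]
scene [[496.10718514   0.         317.94153862]
 [  0.         496.10718514 194.73176548]
 [  0.           0.           1.        ]] [0.05231956 0.         0.         0.         0.        ] [[ 0.56559387  0.82453106 -0.01587757]
 [ 0.46583448 -0.33531174 -0.81887989]
 [-0.68051584  0.45575713 -0.57374527]] [-0.35582216 -0.15669858  1.79811442]
0.1 [0.16344488 0.60271746 0.23256395] [[ 9.65088890e-01 -2.61922230e-01 -4.23283450e-04]
 [-2.61922553e-01 -9.65086959e-01 -1.93337761e-03]
 [ 9.78892361e-05  1.97674873e-03 -9.99998041e-01]] 1.0003828688194152
```

View pics/top0.png

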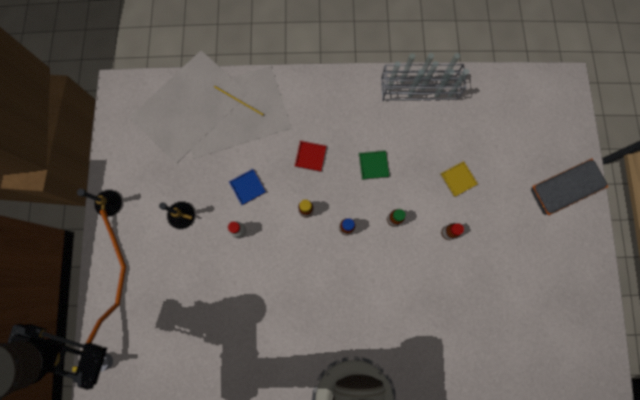

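View pics/scene0.png

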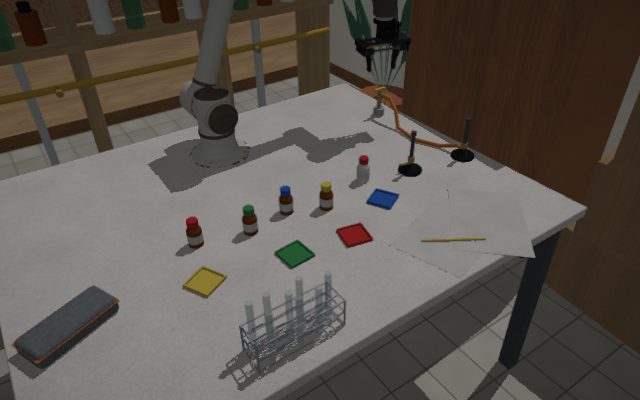

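The top view shows caps at about: white/red (235,228), yellow (306,206), blue (348,226), green (398,215), red (455,230). Trays are at blue (248,187), red (311,156), green (375,165), yellow (460,179), and the burner is at (180,215).

```bash
cat > h.py <<'E'
import numpy as np,cv2
from station import r
def ground(c,px,z):
    K,d=np.array(c["camera_matrix"]),np.array(c["dist"]); R,t=np.array(c["R"]),np.array(c["t"])
    u=cv2.undistortPoints(np.float64(px).reshape(-1,1,2),K,d).reshape(-1,2)
    D=np.c_[u,np.ones(len(u))]@R; C=-R.T@t
    return (C+D*((z-C[2])/D[:,2])[:,None])[:,:2]
def blobs(c,name,amin=25,smin=130):
    h=cv2.cvtColor(c["pixels"],cv2.COLOR_RGB2HSV)
    H=h[:,:,0].astype(int);S=h[:,:,1];V=h[:,:,2]
    lo,hi={"red":(-6,5),"yellow":(20,32),"green":(50,85),"blue":(105,125)}[name]
    H=np.where(H>170,H-180,H)
    m=((H>=lo)&(H<=hi)&(S>smin)&(V>70)).astype(np.uint8)
    n,l,st,ce=cv2.connectedComponentsWithStats(m)
    return [(st[i,4],ce[i],np.argwhere(l==i)[:,::-1].astype(np.float32)) for i in range(1,n) if st[i,4]>=amin]
E
python3 - <<'E'
from h import *
for n in("top","scene"):
    c=r.capture(n)
    for k in("red","yellow","blue","green"):
        for a,ce,p in blobs(c,k):
            q=ground(c,p,.01).astype(np.float32); rc=cv2.minAreaRect(q*1000)
            print(n,k,a,ce.round(1),"tray",np.round(rc[0]),np.round(rc[1]),round(rc[2],1),"cap",ground(c,ce,.082).round(4))
c=r.capture("top");im=c["pixels"][130:260,150:490,::-1]
cv2.imwrite("pics/topc.png",cv2.resize(im,None,fx=2.35,fy=2.35,interpolation=2))
for p in[(180,215)]: print(ground(c,p,.01))
E
```

```text
top red 672 [310.4 155.8] tray [654. 102.] [75. 75.] 77.3 cap [[0.6311 0.1007]]
top red 103 [233.6 227. ] tray [454. 316.] [30. 28.] 63.0 cap [[0.444  0.3007]]
top red 124 [456.8 228.9] tray [ 438. -296.] [36. 28.] 88.9 cap [[ 0.4294 -0.2729]]
top yellow 31 [247.6 105.6] tray [810. 284.] [102.   3.] 57.9 cap [[0.7774 0.2704]]
top yellow 698 [458.8 178.6] tray [ 581. -314.] [75. 77.] 27.4 cap [[ 0.5625 -0.2889]]
top yellow 116 [304.9 205.5] tray [511. 119.] [30. 33.] 44.8 cap [[0.4973 0.1166]]
top yellow 25 [ 73.9 368.6] tray [ 81. 737.] [13. 11.] 3.8 cap [[0.0941 0.6958]]
top blue 669 [247.3 186.6] tray [568. 279.] [74. 73.] 28.7 cap [[0.55   0.2671]]
top blue 101 [348.  223.9] tray [457.   1.] [27. 28.] 88.4 cap [[0.4473 0.0067]]
top green 582 [374.5 164.5] tray [625. -77.] [71. 71.] 4.5 cap [[ 0.6043 -0.0679]]
top green 75 [399.3 214.3] tray [ 481. -141.] [25. 25.] 87.1 cap [[ 0.4699 -0.1264]]
scene red 41 [363.6 158.4] tray [359. 377.] [24. 41.] 51.6 cap [[0.449  0.3018]]
scene red 76 [191.8 220.7] tray [ 341. -248.] [31. 44.] 67.9 cap [[ 0.4329 -0.2731]]
scene red 502 [354.  234.
[... 328 characters left out ...]
ene yellow 41 [380.   88.7] tray [-70. 815.] [30. 69.] 6.7 cap [[0.0563 0.7021]]
scene yellow 82 [325.9 186.5] tray [422. 173.] [26. 51.] 54.4 cap [[0.5093 0.1121]]
scene yellow 92 [455.2 239.2] tray [836. 307.] [169.   6.] 57.0 cap [[0.8926 0.2393]]
scene yellow 745 [204.3 281.2] tray [ 588. -317.] [80. 81.] 26.4 cap [[ 0.6632 -0.3388]]
scene blue 49 [285.1 188.8] tray [358.  59.] [26. 35.] 58.3 cap [[0.4494 0.0086]]
scene blue 353 [382.5 198.4] tray [576. 276.] [78. 81.] 29.5 cap [[0.6517 0.2071]]
scene green 39 [247.9 207.9] tray [379. -84.] [26. 20.] 54.3 cap [[ 0.4694 -0.1242]]
scene green 433 [293.9 253.9] tray [632. -78.] [70. 71.] 4.7 cap [[ 0.7043 -0.1213]]
[[0.48977017 0.46567677]]
```

View pics/topc.png

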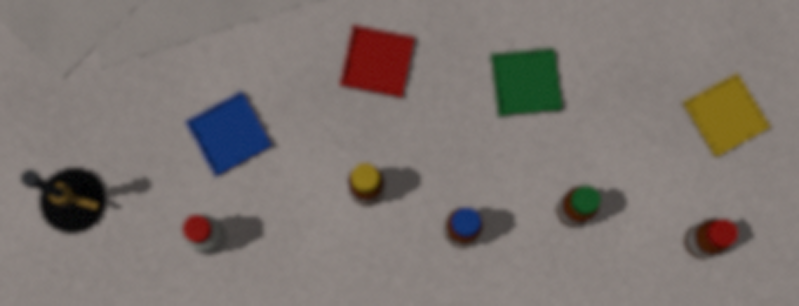

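Emit:
{"op": "servo_tool", "data": {"commands": [[[0, 35, 32, 0, 0, 0, -0.053], [0, 70, 64, 0, 0, 0, -0.106], [0, 105, 96, 0, 0, 0, -0.159], [0, 140, 128, 0, 0, 0, -0.212], [0, 175, 160, 0, 0, 0, -0.265]]]}}

```text
time_s: 0.75
tcp_pos: [0.2912, 0.4012, 0.2336]
ee_rot: [[1.0, 0.003, 0.0], [0.003, -1.0, 0.0], [0.0, -0.0, -1.0]]
wrist_force: [0.6, 1.5, 1.1]
gripper_width: 0.998
gripper_force: 0.0
```

Emit:
{"op": "servo_tool", "data": {"commands": [[[0, 26, 41, 0, 0, 0, 0], [0, 52, 82, 0, 0, 0, 0], [0, 78, 122, 0, 0, 0, 0], [0, 104, 163, 0, 0, 0, 0], [0, 130, 203, 0, 0, 0, 0]]]}}

```text
time_s: 1.25
tcp_pos: [0.4212, 0.1982, 0.2339]
ee_rot: [[1.0, 0.001, 0.001], [0.001, -1.0, 0.001], [0.001, -0.001, -1.0]]
wrist_force: [1.4, 0.8, 0.5]
gripper_width: 1.001
gripper_force: 0.0
```

Emit:
{"op": "servo_tool", "data": {"commands": [[[0, 1, 48, 0, 0, 0, 0], [0, 2, 96, 0, 0, 0, 0], [0, 3, 144, 0, 0, 0, 0], [0, 4, 192, 0, 0, 0, 0], [0, 5, 240, 0, 0, 0, 0]]]}}

```text
time_s: 1.75
tcp_pos: [0.4252, -0.0418, 0.2339]
ee_rot: [[1.0, 0.001, 0.001], [0.001, -1.0, 0.0], [0.001, -0.0, -1.0]]
wrist_force: [2.5, 0.2, 0.1]
gripper_width: 1.002
gripper_force: 0.0
```

Emit:
{"op": "servo_tool", "data": {"commands": [[[0, 2, 48, 0, 0, 0, 0], [0, 3, 96, 0, 0, 0, 0], [0, 5, 144, 0, 0, 0, 0], [0, 6, 190, 20, 0, 0, 0], [0, 6, 228, 50, 0, 0, 0]]]}}

```text
time_s: 2.25
tcp_pos: [0.4329, -0.2709, 0.1848]
ee_rot: [[1.0, -0.001, 0.005], [-0.001, -1.0, -0.002], [0.005, 0.002, -1.0]]
wrist_force: [-0.8, 0.3, -1.0]
gripper_width: 1.002
gripper_force: 0.0
```

Run:
```python
from h import *
c=r.capture("wrist"); cv2.imwrite("pics/w1.png",c["pixels"][:,:,::-1])
s=r.sense(); print(s["time_s"],s["tcp_pos"],s["ee_rot"],s["joints"]); print(c["R"],c["t"],c["camera_matrix"],c["dist"])
for k in("red",):
  for a,ce,p in blobs(c,k): print(a,ce,ground(c,ce,.084))
```

```text
2.3 [ 0.429361   -0.27268767  0.17790878] [[ 0.99996371 -0.00543239 -0.0065624 ]
 [-0.00541862 -0.99998308  0.00211437]
 [-0.00657377 -0.00207873 -0.99997623]] [-1.41244481e+01  1.38444392e+01 -2.01205577e+01 -3.08781415e-02
 -5.64292032e+01  1.03830747e+02]
[[ 1.45767620e-04 -9.99993416e-01  3.62571739e-03]
 [-9.63695482e-01  8.27605444e-04  2.67002496e-01]
 [-2.67003739e-01 -3.53300779e-03 -9.63689017e-01]] [-0.2724224   0.39772827  0.45803687] [[355.69736502   0.         318.62399777]
 [  0.         355.69736502 207.20550906]
 [  0.           0.           1.        ]] [-0.04379165  0.          0.          0.          0.        ]
1401 [321.52177016 212.03497502] [[ 0.43204804 -0.27419682]]
```

View pics/w1.png

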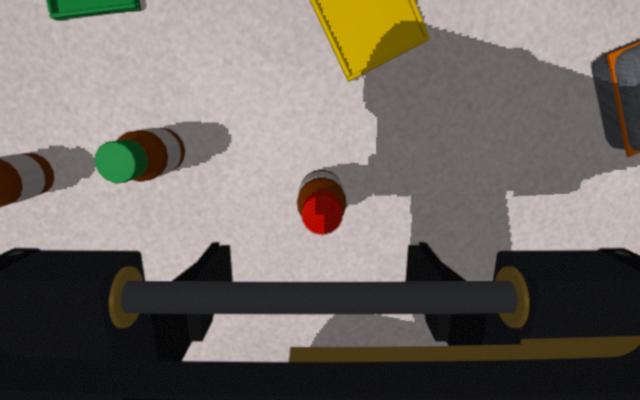

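The wrist view shows the red cap centred at (321,212), between the open fingers. I'll descend over it.

Emit:
{"op": "servo_tool", "data": {"commands": [[[0, 1, 2, 20, 0, 0, 0], [0, 2, 3, 50, 0, 0, 0], [0, 2, 3, 75, 0, 0, 0], [0, 2, 3, 85, 0, 0, 0], [0, 2, 3, 85, 0, 0, 0]]]}}

```text
time_s: 2.8
tcp_pos: [0.4329, -0.2707, 0.0974]
ee_rot: [[1.0, 0.0, -0.003], [0.0, -1.0, 0.001], [-0.003, -0.001, -1.0]]
wrist_force: [-0.4, 0.4, -0.1]
gripper_width: 0.999
gripper_force: 0.0
```

Run:
```python
from h import *
c=r.capture("wrist"); cv2.imwrite("pics/w2.png",c["pixels"][:,:,::-1])
s=r.sense(); print(s["time_s"],s["tcp_pos"])
for a,ce,p in blobs(c,"red"): print(a,ce,p.min(0),p.max(0),ground(c,[p.min(0),p.max(0),ce],.086))
```

```text
2.85 [ 0.43389474 -0.27103725  0.09868145]
2821 [323.56008508 255.60935838] [294. 226.] [353. 281.] [[ 0.45104957 -0.25967083]
 [ 0.42169107 -0.28893059]
 [ 0.43561142 -0.27398135]]
```

View pics/w2.png

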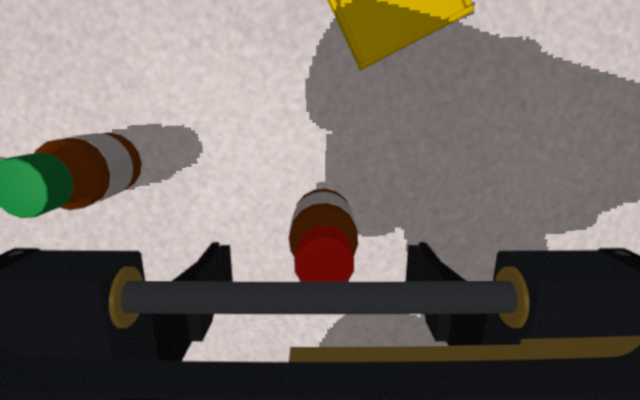

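The red cap is at (323,256), between the fingers and 3 mm off centre. I'll go down and close.

Emit:
{"op": "servo_tool", "data": {"commands": [[[0, 1, 3, 18, 0, 0, 0], [0, 1, 3, 38, 0, 0, 0], [0, 1, 3, 54, 0, 0, 0], [0, 1, 3, 61, 0, 0, 0], [0, 1, 3, 61, 0, 0, 0]]]}}

```text
time_s: 3.35
tcp_pos: [0.4351, -0.274, 0.0379]
ee_rot: [[1.0, 0.001, 0.0], [0.001, -1.0, -0.0], [0.0, 0.0, -1.0]]
wrist_force: [0.3, -0.3, -0.1]
gripper_width: 0.997
gripper_force: 0.0
```

Emit:
{"op": "servo_tool", "data": {"commands": [[[0.3, 0, 0, 0, 0, 0, 0], [0.5, 0, 0, 0, 0, 0, 0], [0.7, 0, 0, 0, 0, 0, 0], [1, 0, 0, 0, 0, 0, 0], [1, 0, 0, 0, 0, 0, 0]]]}}

```text
time_s: 3.85
tcp_pos: [0.4348, -0.274, 0.0378]
ee_rot: [[1.0, 0.0, 0.001], [0.0, -1.0, -0.0], [0.001, 0.0, -1.0]]
wrist_force: [0.3, 0.0, -1.1]
gripper_width: 0.629
gripper_force: 0.0
```

Emit:
{"op": "servo_tool", "data": {"commands": [[[1, 0, 0, 0, 0, 0, 0], [1, 0, 0, 0, 0, 0, 0], [1, 0, 0, 0, 0, 0, 0], [1, 0, 0, -5, 0, 0, 0], [1, 0, 0, -10, 0, 0, 0]]]}}

```text
time_s: 4.35
tcp_pos: [0.4344, -0.2739, 0.0476]
ee_rot: [[1.0, 0.0, -0.001], [0.0, -1.0, 0.0], [-0.001, -0.0, -1.0]]
wrist_force: [-1.1, -0.1, -1.2]
gripper_width: 0.477
gripper_force: 30.0
```

Emit:
{"op": "servo_tool", "data": {"commands": [[[1, 0, 0, -15, 0, 0, 0], [1, 0, 0, -45, 0, 0, 0], [1, 0, 0, -80, 0, 0, 0], [1, 0, 0, -108, 0, 0, 0], [1, 0, 0, -122, 0, 0, 0]]]}}

```text
time_s: 4.85
tcp_pos: [0.4358, -0.2744, 0.1728]
ee_rot: [[1.0, 0.001, 0.005], [0.001, -1.0, -0.002], [0.005, 0.002, -1.0]]
wrist_force: [0.1, 0.1, -1.2]
gripper_width: 0.476
gripper_force: 30.0
```

Emit:
{"op": "servo_tool", "data": {"commands": [[[1, 8, -13, 0, 0, 0, 0], [1, 26, -43, 0, 0, 0, 0], [1, 46, -77, 0, 0, 0, 0], [1, 66, -112, 0, 0, 0, 0], [1, 88, -148, 0, 0, 0, 0]]]}}

```text
time_s: 5.35
tcp_pos: [0.5225, -0.1239, 0.1686]
ee_rot: [[1.0, -0.0, -0.002], [-0.0, -1.0, 0.0], [-0.002, -0.0, -1.0]]
wrist_force: [1.0, -0.7, -1.1]
gripper_width: 0.473
gripper_force: 30.0
```

Emit:
{"op": "servo_tool", "data": {"commands": [[[1, 20, -34, 0, 0, 0, 0], [1, 41, -69, 0, 0, 0, 0], [1, 61, -103, 0, 0, 0, 0], [1, 82, -138, 0, 0, 0, 0], [1, 100, -168, 0, 0, 0, 0]]]}}

```text
time_s: 5.85
tcp_pos: [0.6227, 0.0448, 0.1681]
ee_rot: [[1.0, 0.001, -0.002], [0.001, -1.0, -0.0], [-0.002, 0.0, -1.0]]
wrist_force: [0.2, -0.5, -1.0]
gripper_width: 0.469
gripper_force: 30.0
```

Emit:
{"op": "servo_tool", "data": {"commands": [[[1, 17, -28, 0, 0, 0, 0], [1, 28, -47, 0, 0, 0, 0], [1, 34, -57, 0, 0, 0, 0], [1, 35, -59, 0, 0, 0, 0], [1, 35, -59, 0, 0, 0, 0]]]}}

```text
time_s: 6.35
tcp_pos: [0.6569, 0.1009, 0.1688]
ee_rot: [[1.0, 0.0, -0.002], [0.0, -1.0, -0.001], [-0.002, 0.001, -1.0]]
wrist_force: [-0.4, -0.7, -1.0]
gripper_width: 0.475
gripper_force: 30.0
```

Run:
```python
from h import *
c=r.capture("scene"); cv2.imwrite("pics/s1.png",cv2.resize(c["pixels"][100:300,150:470,::-1],None,fx=2.4,fy=2.4))
s=r.sense(); print(s["time_s"],s["tcp_pos"],s["gripper_width"])
```

```text
6.4 [0.65687236 0.10040782 0.16915368] 0.4738187090388482
```

View pics/s1.png

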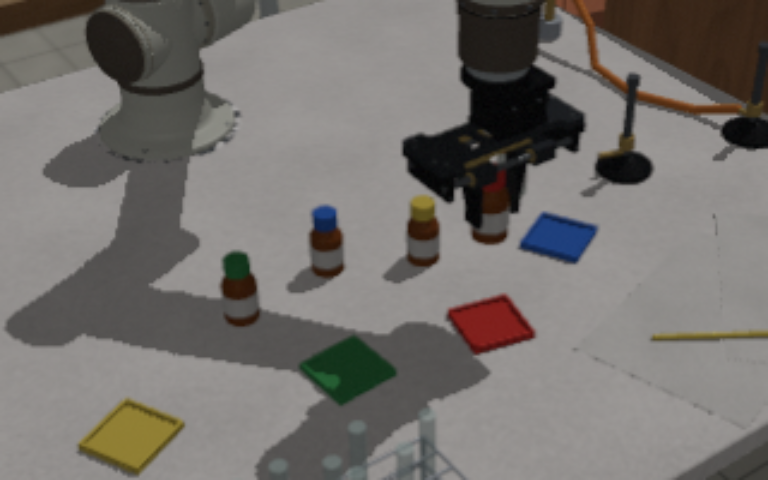

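The bottle hangs upright directly above the red tray. I'll lower it.

Emit:
{"op": "servo_tool", "data": {"commands": [[[1, 0, 0, 15, 0, 0, 0], [1, 0, 0, 45, 0, 0, 0], [1, 0, 0, 80, 0, 0, 0], [1, 0, 0, 104, 0, 0, 0], [1, 0, 0, 114, 0, 0, 0]]]}}

```text
time_s: 6.9
tcp_pos: [0.6554, 0.0992, 0.0529]
ee_rot: [[1.0, -0.002, -0.005], [-0.002, -1.0, -0.002], [-0.005, 0.002, -1.0]]
wrist_force: [-0.0, -1.4, -1.6]
gripper_width: 0.473
gripper_force: 30.0
```

Emit:
{"op": "servo_tool", "data": {"commands": [[[1, 0, 0, 4, 0, 0, 0], [1, 0, 0, 8, 0, 0, 0], [1, 0, 0, 11, 0, 0, 0], [1, 0, 0, 12.5, 0, 0, 0], [1, 0, 0, 12.5, 0, 0, 0]]]}}

```text
time_s: 7.4
tcp_pos: [0.6579, 0.1012, 0.0436]
ee_rot: [[1.0, 0.0, 0.001], [0.0, -1.0, 0.0], [0.001, -0.0, -1.0]]
wrist_force: [0.3, -0.3, -1.1]
gripper_width: 0.478
gripper_force: 30.0
```

Still in air (full weight), at 43.6 mm; about 2 mm to go.

Emit:
{"op": "servo_tool", "data": {"commands": [[[1, 0, 0, 0.5, 0, 0, 0], [1, 0, 0, 1, 0, 0, 0], [1, 0, 0, 1.5, 0, 0, 0], [1, 0, 0, 2, 0, 0, 0], [1, 0, 0, 2, 0, 0, 0]]]}}

```text
time_s: 7.9
tcp_pos: [0.6578, 0.1011, 0.0417]
ee_rot: [[1.0, 0.0, 0.0], [0.0, -1.0, 0.0], [0.0, -0.0, -1.0]]
wrist_force: [-1.3, 0.4, 2.6]
gripper_width: 0.47
gripper_force: 30.0
```

Emit:
{"op": "servo_tool", "data": {"commands": [[[0.45, 0, 0, 0, 0, 0, 0], [0.3, 0, 0, 0, 0, 0, 0], [0, 0, 0, 0, 0, 0, 0], [0, 0, 0, 0, 0, 0, 0], [0, 0, 0, 0, 0, 0, 0]]]}}

```text
time_s: 8.4
tcp_pos: [0.6577, 0.101, 0.0409]
ee_rot: [[1.0, 0.0, -0.0], [0.0, -1.0, -0.0], [-0.0, 0.0, -1.0]]
wrist_force: [0.2, -0.3, -0.9]
gripper_width: 0.823
gripper_force: 0.0
```

Emit:
{"op": "servo_tool", "data": {"commands": [[[0, 0, 0, -10, 0, 0, 0], [0, 0, 0, -30, 0, 0, 0], [0, 0, 0, -60, 0, 0, 0], [0, 0, 0, -95, 0, 0, 0], [0, 0, 0, -125, 0, 0, 0]]]}}

```text
time_s: 8.9
tcp_pos: [0.658, 0.1011, 0.1688]
ee_rot: [[1.0, 0.0, 0.002], [0.0, -1.0, 0.0], [0.002, -0.0, -1.0]]
wrist_force: [1.1, 0.1, -0.6]
gripper_width: 0.998
gripper_force: 0.0
```

Run:
```python
from h import *
c=r.capture("wrist"); cv2.imwrite("pics/w3.png",c["pixels"][:,:,::-1])
s=r.sense(); print(s["time_s"],s["tcp_pos"])
for a,ce,p in blobs(c,"red"): print(a,ce,ground(c,ce,.084))
```

```text
8.95 [0.66103599 0.10155809 0.17517413]
6173 [314.70127977 193.65997084] [[0.6746194  0.10283018]]
```

View pics/w3.png

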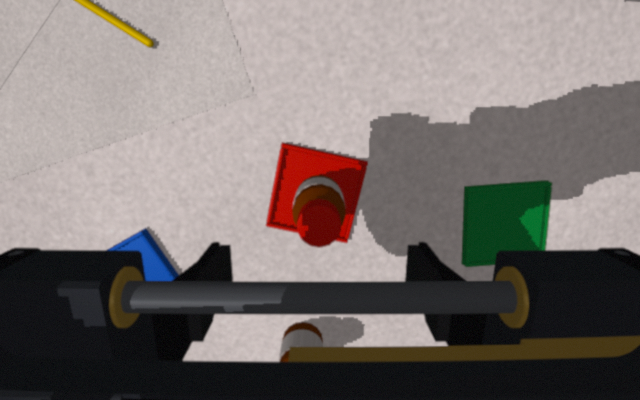

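Red stands upright inside its tray (cap (320,220), tray (317,192)). Next is yellow.

Emit:
{"op": "servo_tool", "data": {"commands": [[[0, -25, -3, 0, 0, 0, 0], [0, -70, -7, 0, 0, 0, 0], [0, -115, -11, 0, 0, 0, 0], [0, -145, -14, 0, 0, 0, 0], [0, -155, -14, 0, 0, 0, 0]]]}}

```text
time_s: 9.45
tcp_pos: [0.5, 0.1148, 0.167]
ee_rot: [[1.0, 0.002, 0.0], [0.002, -1.0, 0.0], [0.0, -0.0, -1.0]]
wrist_force: [0.6, -0.0, 0.4]
gripper_width: 1.0
gripper_force: 0.0
```

Emit:
{"op": "servo_tool", "data": {"commands": [[[0, 0, 0, 15, 0, 0, 0], [0, 0, 0, 40, 0, 0, 0], [0, 0, 0, 60, 0, 0, 0], [0, 0, 0, 68, 0, 0, 0], [0, 0, 0, 68, 0, 0, 0]]]}}

```text
time_s: 9.95
tcp_pos: [0.5028, 0.1148, 0.0973]
ee_rot: [[1.0, 0.0, -0.001], [0.0, -1.0, -0.001], [-0.001, 0.001, -1.0]]
wrist_force: [-0.3, -0.2, 0.4]
gripper_width: 0.998
gripper_force: 0.0
```

```bash
cat >> h.py <<'E'
def look(k):
    c=r.capture("wrist"); s=r.sense(); print(s["time_s"],s["tcp_pos"].round(4) if hasattr(s["tcp_pos"],"round") else s["tcp_pos"])
    for a,ce,p in blobs(c,k,200):
        lo,hi=p.min(0),p.max(0); ymid=ground(c,[[lo[0],ce[1]],[hi[0],ce[1]]],.084).mean(0)[1]
        m=(lo[0]+hi[0])/2   # far edge of cap top (image top row) -> cap radius 15.5 mm
        print(k,a,lo,hi,"y",round(ymid,4),"x",round(ground(c,[[m,lo[1]]],.086)[0,0]-.0155,4),"centroid",ground(c,ce,.084).round(4))
    return c
E
python3 - <<'E'
from h import *
c=look("yellow"); cv2.imwrite("pics/w4.png",c["pixels"][:,:,::-1])
E
```

```text
10.0 [0.5034 0.1151 0.0983]
yellow 2802 [283. 227.] [342. 281.] y 0.117 x 0.505 centroid [[0.5043 0.1171]]
yellow 280 [109. 269.] [123. 326.] y 0.2208 x 0.4823 centroid [[0.4794 0.2218]]
yellow 282 [514. 270.] [528. 326.] y 0.0068 x 0.4817 centroid [[0.4791 0.0058]]
yellow 1588 [290. 347.] [497. 360.] y 0.0721 x 0.4365 centroid [[0.4466 0.0777]]
```

View pics/w4.png

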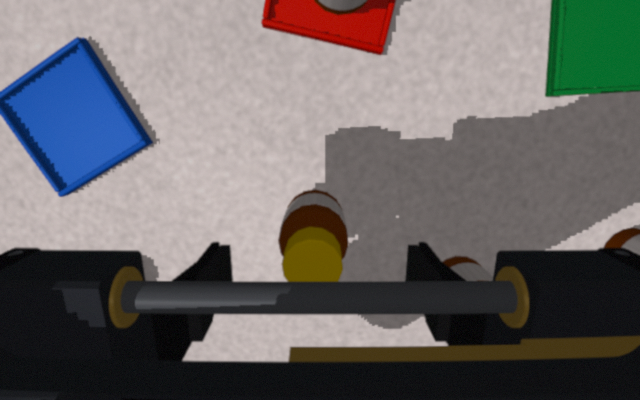

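The yellow cap is at (312,255), between the fingers and about 2 mm off. I'll grasp it.

Emit:
{"op": "servo_tool", "data": {"commands": [[[0, 1.5, -2, 18, 0, 0, 0], [0, 1.5, -2, 38, 0, 0, 0], [0, 1.5, -2, 54, 0, 0, 0], [0, 1.5, -2, 60, 0, 0, 0], [0.2, 1.5, -2, 60, 0, 0, 0]]]}}

```text
time_s: 10.5
tcp_pos: [0.5046, 0.1171, 0.0383]
ee_rot: [[1.0, 0.0, 0.0], [0.0, -1.0, -0.0], [0.0, 0.0, -1.0]]
wrist_force: [0.1, -0.1, -0.1]
gripper_width: 0.965
gripper_force: 0.0
```

Emit:
{"op": "servo_tool", "data": {"commands": [[[0.5, 0, 0, 0, 0, 0, 0], [0.7, 0, 0, 0, 0, 0, 0], [1, 0, 0, 0, 0, 0, 0], [1, 0, 0, 0, 0, 0, 0], [1, 0, 0, 0, 0, 0, 0]]]}}

```text
time_s: 11.0
tcp_pos: [0.5042, 0.1171, 0.0383]
ee_rot: [[1.0, 0.0, 0.0], [0.0, -1.0, 0.0], [0.0, -0.0, -1.0]]
wrist_force: [0.5, 1.1, -0.4]
gripper_width: 0.542
gripper_force: 0.0
```

Emit:
{"op": "servo_tool", "data": {"commands": [[[1, 0, 0, 0, 0, 0, 0], [1, 0, 0, 0, 0, 0, 0], [1, 0, 0, 0, 0, 0, 0], [1, 0, 0, -5, 0, 0, 0], [1, 0, 0, -10, 0, 0, 0]]]}}

```text
time_s: 11.5
tcp_pos: [0.5036, 0.1167, 0.0479]
ee_rot: [[1.0, 0.0, -0.001], [0.0, -1.0, -0.001], [-0.001, 0.001, -1.0]]
wrist_force: [-0.6, 0.1, -1.3]
gripper_width: 0.474
gripper_force: 30.0
```

Emit:
{"op": "servo_tool", "data": {"commands": [[[1, 0, 0, -15, 0, 0, 0], [1, 0, 0, -45, 0, 0, 0], [1, 0, 0, -80, 0, 0, 0], [1, 0, 0, -108, 0, 0, 0], [1, 0, 0, -122, 0, 0, 0]]]}}

```text
time_s: 12.0
tcp_pos: [0.5051, 0.1173, 0.1731]
ee_rot: [[1.0, 0.0, 0.004], [0.0, -1.0, 0.002], [0.004, -0.002, -1.0]]
wrist_force: [-0.4, 0.1, -1.4]
gripper_width: 0.476
gripper_force: 30.0
```

Emit:
{"op": "servo_tool", "data": {"commands": [[[1, 3, 15, 0, 0, 0, 0], [1, 9, 50, 0, 0, 0, 0], [1, 16, 88, 0, 0, 0, 0], [1, 23, 128, 0, 0, 0, 0], [1, 31, 168, 0, 0, 0, 0]]]}}

```text
time_s: 12.5
tcp_pos: [0.5341, -0.0532, 0.1689]
ee_rot: [[1.0, 0.0, -0.003], [0.0, -1.0, -0.0], [-0.003, 0.0, -1.0]]
wrist_force: [-0.2, 0.4, -1.6]
gripper_width: 0.476
gripper_force: 30.0
```

Emit:
{"op": "servo_tool", "data": {"commands": [[[1, 7, 40, 0, 0, 0, 0], [1, 15, 80, 0, 0, 0, 0], [1, 22, 120, 0, 0, 0, 0], [1, 30, 160, 0, 0, 0, 0], [1, 37, 196, 0, 0, 0, 0]]]}}

```text
time_s: 13.0
tcp_pos: [0.5709, -0.2495, 0.1684]
ee_rot: [[1.0, -0.001, -0.003], [-0.001, -1.0, 0.001], [-0.003, -0.001, -1.0]]
wrist_force: [0.4, 0.2, -1.4]
gripper_width: 0.477
gripper_force: 30.0
```

Emit:
{"op": "servo_tool", "data": {"commands": [[[1, 6, 32, 0, 0, 0, 0], [1, 10, 54, 0, 0, 0, 0], [1, 12, 66, 0, 0, 0, 0], [1, 12, 69, 0, 0, 0, 0], [1, 12, 69, 0, 0, 0, 0]]]}}

```text
time_s: 13.5
tcp_pos: [0.5835, -0.3158, 0.1693]
ee_rot: [[1.0, -0.0, -0.002], [-0.0, -1.0, 0.001], [-0.002, -0.001, -1.0]]
wrist_force: [0.4, 0.3, -1.4]
gripper_width: 0.475
gripper_force: 30.0
```

Emit:
{"op": "servo_tool", "data": {"commands": [[[1, 0, 0, 15, 0, 0, 0], [1, 0, 0, 45, 0, 0, 0], [1, 0, 0, 75, 0, 0, 0], [1, 0, 0, 95, 0, 0, 0], [1, 0, 0, 100, 0, 0, 0]]]}}

```text
time_s: 14.0
tcp_pos: [0.5823, -0.3139, 0.0673]
ee_rot: [[1.0, 0.001, -0.006], [0.001, -1.0, 0.002], [-0.006, -0.002, -1.0]]
wrist_force: [-0.3, -0.0, -2.6]
gripper_width: 0.475
gripper_force: 30.0
```

Run:
```python
from h import *
c=r.capture("scene"); cv2.imwrite("pics/s2.png",cv2.resize(c["pixels"][180:320,130:370,::-1],None,fx=3.3,fy=3.3))
s=r.sense(); print(s["time_s"],s["tcp_pos"],s["gripper_width"])
```

```text
14.05 [ 0.58307994 -0.31433051  0.06805289] 0.4741408967798204
```

View pics/s2.png

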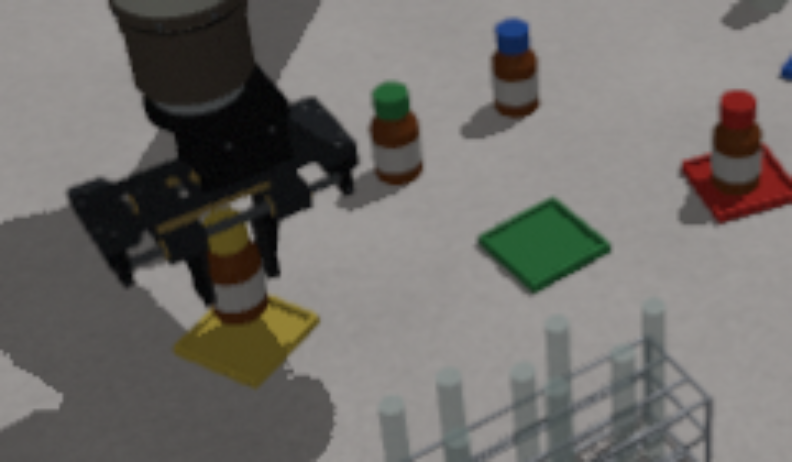

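The yellow bottle is upright over its tray, and its projected landing spot is near the centre. I'll lower it.

Emit:
{"op": "servo_tool", "data": {"commands": [[[1, 0, 0, 6, 0, 0, 0], [1, 0, 0, 13, 0, 0, 0], [1, 0, 0, 19, 0, 0, 0], [1, 0, 0, 23, 0, 0, 0], [1, 0, 0, 24, 0, 0, 0]]]}}

```text
time_s: 14.55
tcp_pos: [0.5839, -0.3159, 0.0456]
ee_rot: [[1.0, -0.0, -0.001], [-0.0, -1.0, 0.0], [-0.001, -0.0, -1.0]]
wrist_force: [0.1, -0.6, -2.0]
gripper_width: 0.479
gripper_force: 30.0
```

Emit:
{"op": "servo_tool", "data": {"commands": [[[1, 0, 0, 0.6, 0, 0, 0], [1, 0, 0, 1.2, 0, 0, 0], [1, 0, 0, 1.8, 0, 0, 0], [1, 0, 0, 2.4, 0, 0, 0], [1, 0, 0, 2.4, 0, 0, 0]]]}}

```text
time_s: 15.05
tcp_pos: [0.5842, -0.316, 0.0437]
ee_rot: [[1.0, 0.0, 0.0], [0.0, -1.0, 0.0], [0.0, -0.0, -1.0]]
wrist_force: [0.5, 0.3, -1.2]
gripper_width: 0.476
gripper_force: 30.0
```

Emit:
{"op": "servo_tool", "data": {"commands": [[[1, 0, 0, 0.5, 0, 0, 0], [1, 0, 0, 1, 0, 0, 0], [1, 0, 0, 1.4, 0, 0, 0], [1, 0, 0, 1.8, 0, 0, 0], [1, 0, 0, 1.8, 0, 0, 0]]]}}

```text
time_s: 15.55
tcp_pos: [0.5842, -0.316, 0.0423]
ee_rot: [[1.0, 0.0, 0.0], [0.0, -1.0, -0.0], [0.0, 0.0, -1.0]]
wrist_force: [-0.9, 0.2, 1.1]
gripper_width: 0.472
gripper_force: 30.0
```

Emit:
{"op": "servo_tool", "data": {"commands": [[[0.45, 0, 0, 0, 0, 0, 0], [0.3, 0, 0, 0, 0, 0, 0], [0, 0, 0, 0, 0, 0, 0], [0, 0, 0, 0, 0, 0, 0], [0, 0, 0, 0, 0, 0, 0]]]}}

```text
time_s: 16.05
tcp_pos: [0.5843, -0.316, 0.0418]
ee_rot: [[1.0, 0.0, 0.0], [0.0, -1.0, -0.0], [0.0, 0.0, -1.0]]
wrist_force: [-0.3, -0.7, -0.4]
gripper_width: 0.824
gripper_force: 0.0
```

Emit:
{"op": "servo_tool", "data": {"commands": [[[0, 0, 0, -10, 0, 0, 0], [0, 0, 0, -30, 0, 0, 0], [0, 0, 0, -60, 0, 0, 0], [0, 0, 0, -95, 0, 0, 0], [0, 0, 0, -125, 0, 0, 0]]]}}

```text
time_s: 16.55
tcp_pos: [0.5845, -0.3162, 0.1696]
ee_rot: [[1.0, 0.0, 0.002], [0.0, -1.0, -0.001], [0.002, 0.001, -1.0]]
wrist_force: [-0.0, -0.3, 0.4]
gripper_width: 0.998
gripper_force: 0.0
```

Run:
```python
from h import *
c=look("yellow"); cv2.imwrite("pics/w5.png",c["pixels"][:,:,::-1])
```

```text
16.6 [ 0.5872 -0.3176  0.176 ]
yellow 6162 [259. 137.] [372. 247.] y -0.3151 x 0.6238 centroid [[ 0.6007 -0.3156]]
yellow 243 [109. 271.] [122. 325.] y -0.1631 x 0.5277 centroid [[ 0.5184 -0.162 ]]
yellow 259 [515. 271.] [528. 325.] y -0.4719 x 0.5277 centroid [[ 0.518  -0.4732]]
```

View pics/w5.png

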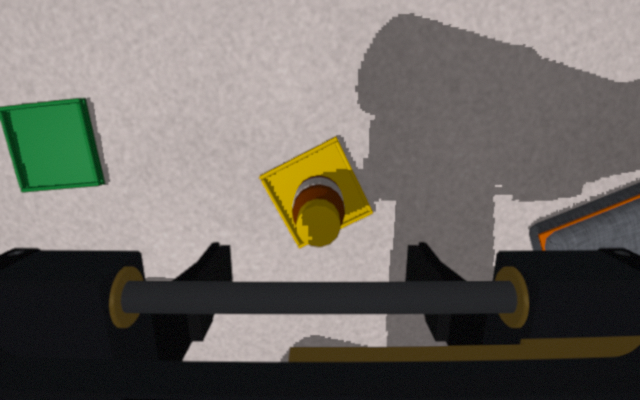

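Emit:
{"op": "servo_tool", "data": {"commands": [[[0, -10, -24, 0, 0, 0, 0], [0, -27, -65, 0, 0, 0, 0], [0, -45, -108, 0, 0, 0, 0], [0, -63, -150, 0, 0, 0, 0], [0, -81, -192, 0, 0, 0, 0]]]}}

```text
time_s: 17.1
tcp_pos: [0.5024, -0.1226, 0.1675]
ee_rot: [[1.0, -0.0, 0.001], [-0.0, -1.0, -0.0], [0.001, 0.0, -1.0]]
wrist_force: [-0.3, 0.6, -0.1]
gripper_width: 1.0
gripper_force: 0.0
```

Emit:
{"op": "servo_tool", "data": {"commands": [[[0, -18, -43, 0, 0, 0, 0], [0, -35, -84, 0, 0, 0, 0], [0, -48, -114, 0, 0, 0, 0], [0, -54, -128, 0, 0, 0, 0], [0, -55, -131, 0, 0, 0, 0]]]}}

```text
time_s: 17.6
tcp_pos: [0.4477, 0.0084, 0.1678]
ee_rot: [[1.0, 0.003, 0.002], [0.003, -1.0, 0.001], [0.002, -0.001, -1.0]]
wrist_force: [-0.3, -0.7, 0.6]
gripper_width: 1.0
gripper_force: 0.0
```

Emit:
{"op": "servo_tool", "data": {"commands": [[[0, 0, 0, 15, 0, 0, 0], [0, 0, 0, 40, 0, 0, 0], [0, 0, 0, 60, 0, 0, 0], [0, 0, 0, 68, 0, 0, 0], [0, 0, 0, 68, 0, 0, 0]]]}}

```text
time_s: 18.1
tcp_pos: [0.4479, 0.0064, 0.0982]
ee_rot: [[1.0, -0.001, -0.002], [-0.001, -1.0, -0.001], [-0.002, 0.001, -1.0]]
wrist_force: [-0.1, 0.1, 0.0]
gripper_width: 0.996
gripper_force: 0.0
```

Run:
```python
from h import *
c=look("blue")
```

```text
18.15 [0.4486 0.0067 0.099 ]
blue 2944 [287. 221.] [345. 281.] y 0.0068 x 0.4529 centroid [[0.451 0.007]]
```

Yellow stands inside its tray (cap (320,222), tray (317,190)). The blue cap is 4 mm ahead of the tool centre, so I'll correct for that and grasp.

Emit:
{"op": "servo_tool", "data": {"commands": [[[0, 3.5, 0, 18, 0, 0, 0], [0, 3.5, 0, 38, 0, 0, 0], [0, 3.5, 0, 54, 0, 0, 0], [0, 3.5, 0, 60.5, 0, 0, 0], [0.2, 3.5, 0, 60.5, 0, 0, 0]]]}}

```text
time_s: 18.65
tcp_pos: [0.452, 0.007, 0.0385]
ee_rot: [[1.0, 0.0, -0.0], [0.0, -1.0, -0.0], [-0.0, 0.0, -1.0]]
wrist_force: [0.2, 0.2, 0.2]
gripper_width: 0.961
gripper_force: 0.0
```

Emit:
{"op": "servo_tool", "data": {"commands": [[[0.5, 0, 0, 0, 0, 0, 0], [0.7, 0, 0, 0, 0, 0, 0], [1, 0, 0, 0, 0, 0, 0], [1, 0, 0, 0, 0, 0, 0], [1, 0, 0, 0, 0, 0, 0]]]}}

```text
time_s: 19.15
tcp_pos: [0.4518, 0.0071, 0.0386]
ee_rot: [[1.0, 0.0, 0.001], [0.0, -1.0, 0.0], [0.001, -0.0, -1.0]]
wrist_force: [-0.5, -0.5, 0.5]
gripper_width: 0.537
gripper_force: 0.0
```

Emit:
{"op": "servo_tool", "data": {"commands": [[[1, 0, 0, 0, 0, 0, 0], [1, 0, 0, 0, 0, 0, 0], [1, 0, 0, 0, 0, 0, 0], [1, 0, 0, -5, 0, 0, 0], [1, 0, 0, -10, 0, 0, 0]]]}}

```text
time_s: 19.65
tcp_pos: [0.4513, 0.0068, 0.0484]
ee_rot: [[1.0, 0.0, -0.001], [0.0, -1.0, -0.0], [-0.001, 0.0, -1.0]]
wrist_force: [-0.3, -1.0, -1.7]
gripper_width: 0.472
gripper_force: 30.0
```

Emit:
{"op": "servo_tool", "data": {"commands": [[[1, 0, 0, -15, 0, 0, 0], [1, 0, 0, -45, 0, 0, 0], [1, 0, 0, -80, 0, 0, 0], [1, 0, 0, -108, 0, 0, 0], [1, 0, 0, -122, 0, 0, 0]]]}}

```text
time_s: 20.15
tcp_pos: [0.4526, 0.0072, 0.1733]
ee_rot: [[1.0, 0.0, 0.005], [0.0, -1.0, 0.001], [0.005, -0.001, -1.0]]
wrist_force: [1.6, 0.2, -2.6]
gripper_width: 0.472
gripper_force: 30.0
```

Emit:
{"op": "servo_tool", "data": {"commands": [[[1, 6, -14, 0, 0, 0, 0], [1, 20, -44, 0, 0, 0, 0], [1, 34, -77, 0, 0, 0, 0], [1, 50, -112, 0, 0, 0, 0], [1, 65, -147, 0, 0, 0, 0]]]}}

```text
time_s: 20.65
tcp_pos: [0.5166, 0.1558, 0.1692]
ee_rot: [[1.0, 0.0, -0.002], [0.0, -1.0, -0.001], [-0.002, 0.001, -1.0]]
wrist_force: [0.1, -1.5, -0.7]
gripper_width: 0.474
gripper_force: 30.0
```

Emit:
{"op": "servo_tool", "data": {"commands": [[[1, 16, -36, 0, 0, 0, 0], [1, 32, -72, 0, 0, 0, 0], [1, 45, -101, 0, 0, 0, 0], [1, 53, -118, 0, 0, 0, 0], [1, 55, -123, 0, 0, 0, 0]]]}}

```text
time_s: 21.15
tcp_pos: [0.5715, 0.2793, 0.1681]
ee_rot: [[1.0, 0.002, -0.002], [0.002, -1.0, -0.001], [-0.002, 0.001, -1.0]]
wrist_force: [-0.9, -0.7, -1.5]
gripper_width: 0.476
gripper_force: 30.0
```

Emit:
{"op": "servo_tool", "data": {"commands": [[[1, 0, 0, 10, 0, 0, 0], [1, 0, 0, 42, 0, 0, 0], [1, 0, 0, 75, 0, 0, 0], [1, 0, 0, 95, 0, 0, 0], [1, 0, 0, 100, 0, 0, 0]]]}}

```text
time_s: 21.65
tcp_pos: [0.5689, 0.2744, 0.0665]
ee_rot: [[1.0, -0.001, -0.007], [-0.002, -1.0, -0.005], [-0.007, 0.005, -1.0]]
wrist_force: [-0.3, 0.0, -0.8]
gripper_width: 0.478
gripper_force: 30.0
```

Run:
```python
from h import *
c=r.capture("scene"); cv2.imwrite("pics/s3.png",cv2.resize(c["pixels"][120:270,300:500,::-1],None,fx=4,fy=4))
s=r.sense(); print(s["time_s"],s["tcp_pos"],s["gripper_width"])
```

```text
21.7 [0.56980414 0.27505175 0.06751367] 0.47404466610607493
```

View pics/s3.png

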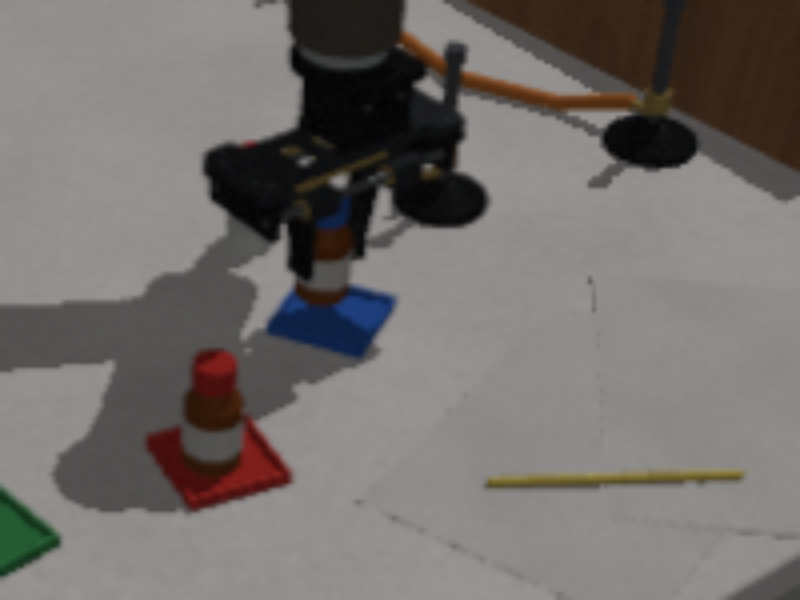

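Run:
```python
from h import *
s=r.sense(); print(s["time_s"],s["tcp_pos"])
c=r.capture("wrist"); cv2.imwrite("pics/w6.png",c["pixels"][:,:,::-1])
# reconstruct w4 and w3/w5 poses from the fixed camera offset (tool nearly level)
R=np.array(c["R"]);E=np.array(s["ee_rot"]); M=R@E; off=E.T@(-R.T@np.array(c["t"])-np.array(s["tcp_pos"]))
def at(tcp,px,z):
    L=np.diag([1,-1,-1.]); d=dict(c); Rc=M@L.T; d["R"]=Rc; d["t"]=-Rc@(np.array(tcp)+L@off); return ground(d,px,z)
q=at([.5034,.1151,.0983],[(0,98),(82,40),(153,142),(64,194)],.010); print("blue from w4",q.round(4),q.mean(0))
q=at([.661,.1016,.1752],[(283,142),(368,159),(348,242),(267,226)],.010); print("red from w3",q.mean(0))
for a,ce,p in blobs(c,"blue",200): print(a,ce,p.min(0),p.max(0))
```

```text
21.7 [0.56980414 0.27505175 0.06751367]
blue from w4 [[0.5851 0.3272]
 [0.6193 0.2642]
 [0.5547 0.2254]
 [0.5189 0.2943]] [0.56949381 0.27776662]
red from w3 [0.65795785 0.10246887]
8259 [299.78326674 203.14033176] [222. 145.] [386. 256.]
2667 [319.0176228  329.72028496] [277. 314.] [362. 345.]
```

View pics/w6.png

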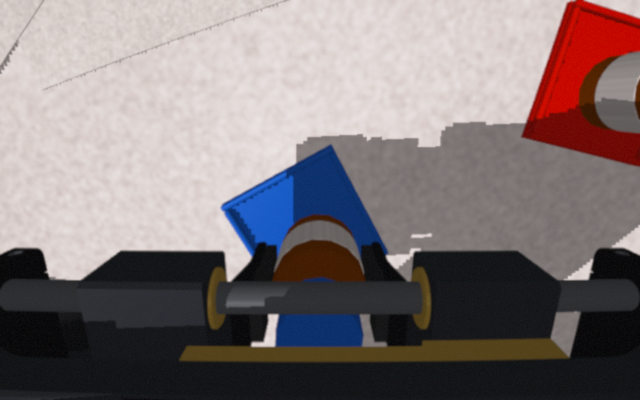

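The wrist views put the blue tray centre at (0.569, 0.279), within 4 mm of the commanded point. I'll nudge over and lower.

Emit:
{"op": "servo_tool", "data": {"commands": [[[1, -1, -1, 6, 0, 0, 0], [1, -2, -1.5, 13, 0, 0, 0], [1, -2, -1.5, 19, 0, 0, 0], [1, -2, -1.5, 23, 0, 0, 0], [1, -2, -1.5, 24, 0, 0, 0]]]}}

```text
time_s: 22.25
tcp_pos: [0.5693, 0.2784, 0.0457]
ee_rot: [[1.0, 0.0, -0.001], [0.0, -1.0, -0.001], [-0.001, 0.001, -1.0]]
wrist_force: [0.0, 0.3, -1.1]
gripper_width: 0.476
gripper_force: 30.0
```

Emit:
{"op": "servo_tool", "data": {"commands": [[[1, 0, 0, 0.6, 0, 0, 0], [1, 0, 0, 1.2, 0, 0, 0], [1, 0, 0, 1.8, 0, 0, 0], [1, 0, 0, 2.2, 0, 0, 0], [1, 0, 0, 2.2, 0, 0, 0]]]}}

```text
time_s: 22.75
tcp_pos: [0.5696, 0.2786, 0.0442]
ee_rot: [[1.0, 0.0, 0.0], [0.0, -1.0, 0.0], [0.0, -0.0, -1.0]]
wrist_force: [0.0, -0.2, -0.7]
gripper_width: 0.475
gripper_force: 30.0
```

Emit:
{"op": "servo_tool", "data": {"commands": [[[1, 0, 0, 0.5, 0, 0, 0], [1, 0, 0, 1, 0, 0, 0], [1, 0, 0, 1.5, 0, 0, 0], [1, 0, 0, 2, 0, 0, 0], [1, 0, 0, 2, 0, 0, 0]]]}}

```text
time_s: 23.25
tcp_pos: [0.5696, 0.2785, 0.0426]
ee_rot: [[1.0, 0.0, 0.0], [0.0, -1.0, -0.0], [0.0, 0.0, -1.0]]
wrist_force: [-1.1, -0.4, 2.0]
gripper_width: 0.472
gripper_force: 30.0
```

Emit:
{"op": "servo_tool", "data": {"commands": [[[0.45, 0, 0, 0, 0, 0, 0], [0.3, 0, 0, 0, 0, 0, 0], [0, 0, 0, 0, 0, 0, 0], [0, 0, 0, 0, 0, 0, 0], [0, 0, 0, 0, 0, 0, 0]]]}}

```text
time_s: 23.75
tcp_pos: [0.5696, 0.2785, 0.0421]
ee_rot: [[1.0, 0.0, -0.0], [0.0, -1.0, -0.0], [-0.0, 0.0, -1.0]]
wrist_force: [-0.2, -0.8, 0.5]
gripper_width: 0.826
gripper_force: 0.0
```

Emit:
{"op": "servo_tool", "data": {"commands": [[[0, 0, 0, -10, 0, 0, 0], [0, 0, 0, -30, 0, 0, 0], [0, 0, 0, -60, 0, 0, 0], [0, 0, 0, -95, 0, 0, 0], [0, 0, 0, -125, 0, 0, 0]]]}}

```text
time_s: 24.25
tcp_pos: [0.57, 0.2787, 0.1699]
ee_rot: [[1.0, 0.0, 0.002], [0.0, -1.0, 0.001], [0.002, -0.001, -1.0]]
wrist_force: [0.3, 0.1, -0.8]
gripper_width: 0.996
gripper_force: 0.0
```

Run:
```python
from h import *
c=look("blue"); cv2.imwrite("pics/w7.png",c["pixels"][:,:,::-1])
```

```text
24.3 [0.5727 0.2801 0.176 ]
blue 5964 [257. 135.] [370. 246.] y 0.2813 x 0.6105 centroid [[0.5872 0.2815]]
```

View pics/w7.png

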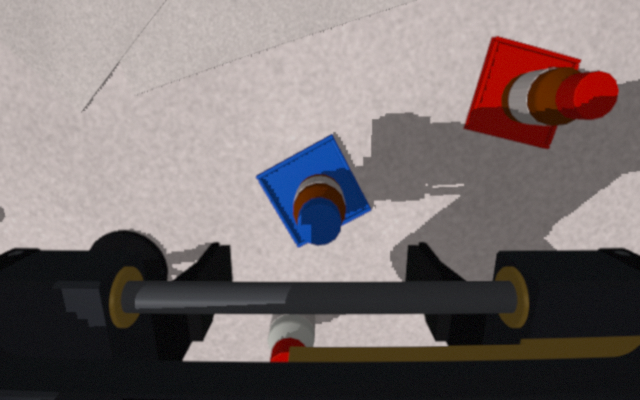

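Emit:
{"op": "servo_tool", "data": {"commands": [[[0, -6, 25, 0, 0, 0, 0], [0, -16, 68, 0, 0, 0, 0], [0, -27, 113, 0, 0, 0, 0], [0, -38, 158, 0, 0, 0, 0], [0, -49, 203, 0, 0, 0, 0]]]}}

```text
time_s: 24.8
tcp_pos: [0.52, 0.074, 0.1679]
ee_rot: [[1.0, 0.001, 0.001], [0.001, -1.0, 0.0], [0.001, -0.0, -1.0]]
wrist_force: [0.6, -0.7, -0.5]
gripper_width: 1.003
gripper_force: 0.0
```

Emit:
{"op": "servo_tool", "data": {"commands": [[[0, -11, 46, 0, 0, 0, 0], [0, -22, 92, 0, 0, 0, 0], [0, -33, 138, 0, 0, 0, 0], [0, -43, 179, 0, 0, 0, 0], [0, -48, 201, 0, 0, 0, 0]]]}}

```text
time_s: 25.3
tcp_pos: [0.4715, -0.1279, 0.1679]
ee_rot: [[1.0, -0.002, 0.001], [-0.002, -1.0, -0.0], [0.001, 0.0, -1.0]]
wrist_force: [0.3, -0.2, -0.2]
gripper_width: 0.997
gripper_force: 0.0
```

Emit:
{"op": "servo_tool", "data": {"commands": [[[0, 0, 0, 12, 0, 0, 0], [0, 0, 0, 40, 0, 0, 0], [0, 0, 0, 60, 0, 0, 0], [0, 0, 0, 68, 0, 0, 0], [0, 0, 0, 68, 0, 0, 0]]]}}

```text
time_s: 25.8
tcp_pos: [0.4723, -0.1255, 0.0987]
ee_rot: [[1.0, 0.0, -0.002], [0.0, -1.0, -0.0], [-0.002, 0.0, -1.0]]
wrist_force: [0.7, 0.3, -0.2]
gripper_width: 1.003
gripper_force: 0.0
```

Run:
```python
from h import *
c=look("green")
for a,ce,p in blobs(c,"green",1500):
    q=ground(c,p,.01).astype(np.float32); rc=cv2.minAreaRect(q*1000); print("tray?",np.round(rc[0]),np.round(rc[1]))
```

```text
25.85 [ 0.4731 -0.1255  0.0996]
green 4635 [177.   0.] [304.  45.] y -0.0929 x 0.5736 centroid [[ 0.5821 -0.0933]]
tray? [596. -78.] [78. 26.]
```

Blue stands inside its tray. Green needs a lower brightness threshold.

```bash
sed -i 's/(V>70)/(V>35)/; s/(50,85)/(45,90)/' h.py
python3 - <<'E'
from h import *
c=look("green"); print(cv2.cvtColor(c["pixels"],cv2.COLOR_RGB2HSV)[240:275:10,300:340:10].reshape(-1,3).tolist())
E
```

```text
25.9 [ 0.4735 -0.1255  0.1001]
green 5195 [178.   0.] [304.  47.] y -0.0928 x 0.5748 centroid [[ 0.5827 -0.0921]]
green 2750 [289. 226.] [346. 281.] y -0.1258 x 0.475 centroid [[ 0.4742 -0.1256]]
[[70, 227, 54], [68, 211, 64], [69, 201, 66], [70, 213, 60], [70, 230, 62], [69, 217, 61], [68, 203, 64], [69, 207, 64], [71, 231, 63], [69, 215, 64], [70, 242, 61], [69, 227, 63], [70, 218, 62], [70, 215, 64], [71, 227, 63], [71, 227, 64]]
```

Emit:
{"op": "servo_tool", "data": {"commands": [[[0, 1.5, 0.3, 18, 0, 0, 0], [0, 1.5, 0.3, 38, 0, 0, 0], [0, 1.5, 0.3, 54, 0, 0, 0], [0, 1.5, 0.3, 61, 0, 0, 0], [0.2, 1.5, 0.3, 61, 0, 0, 0]]]}}

```text
time_s: 26.4
tcp_pos: [0.4744, -0.1257, 0.0382]
ee_rot: [[1.0, 0.001, -0.0], [0.001, -1.0, -0.0], [-0.0, 0.0, -1.0]]
wrist_force: [0.9, 0.1, -0.1]
gripper_width: 0.965
gripper_force: 0.0
```

Emit:
{"op": "servo_tool", "data": {"commands": [[[0.5, 0, 0, 0, 0, 0, 0], [0.7, 0, 0, 0, 0, 0, 0], [1, 0, 0, 0, 0, 0, 0], [1, 0, 0, 0, 0, 0, 0], [1, 0, 0, 0, 0, 0, 0]]]}}

```text
time_s: 26.9
tcp_pos: [0.4743, -0.1258, 0.0384]
ee_rot: [[1.0, 0.0, 0.001], [0.0, -1.0, 0.0], [0.001, -0.0, -1.0]]
wrist_force: [0.3, -0.6, -0.1]
gripper_width: 0.538
gripper_force: 0.0
```

Emit:
{"op": "servo_tool", "data": {"commands": [[[1, 0, 0, 0, 0, 0, 0], [1, 0, 0, 0, 0, 0, 0], [1, 0, 0, 0, 0, 0, 0], [1, 0, 0, -5, 0, 0, 0], [1, 0, 0, -10, 0, 0, 0]]]}}

```text
time_s: 27.4
tcp_pos: [0.4738, -0.1258, 0.0482]
ee_rot: [[1.0, 0.0, -0.001], [0.0, -1.0, -0.0], [-0.001, 0.0, -1.0]]
wrist_force: [0.2, 0.7, -1.2]
gripper_width: 0.476
gripper_force: 30.0
```

Emit:
{"op": "servo_tool", "data": {"commands": [[[1, 0, 0, -10, 0, 0, 0], [1, 0, 0, -28, 0, 0, 0], [1, 0, 0, -46, 0, 0, 0], [1, 0, 0, -57, 0, 0, 0], [1, 0, 0, -60, 0, 0, 0]]]}}

```text
time_s: 27.9
tcp_pos: [0.475, -0.1258, 0.1098]
ee_rot: [[1.0, 0.0, 0.003], [0.0, -1.0, 0.0], [0.003, -0.0, -1.0]]
wrist_force: [0.5, -0.0, -0.7]
gripper_width: 0.471
gripper_force: 30.0
```

Emit:
{"op": "servo_tool", "data": {"commands": [[[1, 14, -4, 0, 0, 0, 0], [1, 43, -14, 0, 0, 0, 0], [1, 76, -24, 0, 0, 0, 0], [1, 106, -34, 0, 0, 0, 0], [1, 128, -40, 0, 0, 0, 0]]]}}

```text
time_s: 28.4
tcp_pos: [0.6044, -0.0848, 0.1067]
ee_rot: [[1.0, 0.001, -0.001], [0.001, -1.0, -0.0], [-0.001, 0.0, -1.0]]
wrist_force: [0.3, -0.1, -0.7]
gripper_width: 0.477
gripper_force: 30.0
```

Emit:
{"op": "servo_tool", "data": {"commands": [[[1, 14, -5, 0, 0, 0, 0], [1, 22, -7, 5, 0, 0, 0], [1, 24, -8, 18, 0, 0, 0], [1, 24, -8, 32, 0, 0, 0], [1, 24, -8, 38, 0, 0, 0]]]}}

```text
time_s: 28.9
tcp_pos: [0.6238, -0.078, 0.0671]
ee_rot: [[1.0, -0.001, -0.006], [-0.001, -1.0, -0.0], [-0.006, 0.0, -1.0]]
wrist_force: [-0.3, -0.1, -0.5]
gripper_width: 0.478
gripper_force: 30.0
```

Run:
```python
from h import *
c=r.capture("wrist"); s=r.sense(); print(s["time_s"],s["tcp_pos"])
for a,ce,p in blobs(c,"green",1500):
    q=ground(c,p,.01).astype(np.float32); rc=cv2.minAreaRect(q*1000); print("tray?",a,ce,np.round(rc[0]),np.round(rc[1]),"max x",q[:,0].max())
w=c["pixels"][:,:,::-1]; c=r.capture("scene"); b=c["pixels"][180:280,240:400,::-1]
cv2.imwrite("pics/c8.png",np.vstack([cv2.resize(w,(480,300)),cv2.resize(b,(480,300))]))
```

```text
28.95 [ 0.62364885 -0.07808271  0.06690792]
tray? 8886 [312.47636732 197.47152825] [635. -75.] [63. 76.] max x 0.6686858
tray? 2586 [318.69953596 330.22119103] [551. -79.] [59. 25.] max x 0.56380993
```

View pics/c8.png

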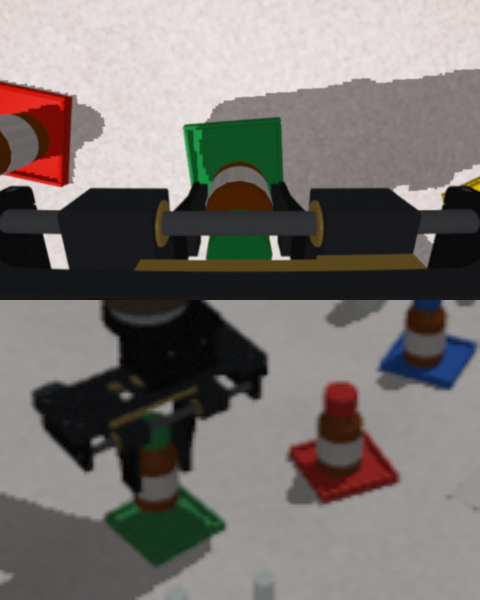

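Green hangs upright over its tray, whose centre is about (0.627, -0.076). I'll lower it.

Emit:
{"op": "servo_tool", "data": {"commands": [[[1, 0.5, -1, 6, 0, 0, 0], [1, 1, -1.5, 13, 0, 0, 0], [1, 1, -1.5, 19, 0, 0, 0], [1, 1, -1.5, 23, 0, 0, 0], [1, 1, -1.5, 24, 0, 0, 0]]]}}

```text
time_s: 29.5
tcp_pos: [0.6268, -0.0763, 0.0455]
ee_rot: [[1.0, 0.0, -0.001], [0.0, -1.0, -0.0], [-0.001, 0.0, -1.0]]
wrist_force: [0.4, -0.2, -1.5]
gripper_width: 0.476
gripper_force: 30.0
```

Emit:
{"op": "servo_tool", "data": {"commands": [[[1, 0, 0, 0.6, 0, 0, 0], [1, 0, 0, 1.2, 0, 0, 0], [1, 0, 0, 1.8, 0, 0, 0], [1, 0, 0, 2.2, 0, 0, 0], [1, 0, 0, 2.2, 0, 0, 0]]]}}

```text
time_s: 30.0
tcp_pos: [0.6272, -0.0763, 0.044]
ee_rot: [[1.0, 0.0, 0.0], [0.0, -1.0, -0.0], [0.0, 0.0, -1.0]]
wrist_force: [-0.5, 0.4, -0.7]
gripper_width: 0.476
gripper_force: 30.0
```

Emit:
{"op": "servo_tool", "data": {"commands": [[[1, 0, 0, 0.5, 0, 0, 0], [1, 0, 0, 1, 0, 0, 0], [1, 0, 0, 1.5, 0, 0, 0], [1, 0, 0, 2, 0, 0, 0], [1, 0, 0, 2, 0, 0, 0]]]}}

```text
time_s: 30.5
tcp_pos: [0.6272, -0.0763, 0.0424]
ee_rot: [[1.0, 0.0, 0.0], [0.0, -1.0, -0.0], [0.0, 0.0, -1.0]]
wrist_force: [-2.0, -0.0, 2.2]
gripper_width: 0.476
gripper_force: 30.0
```

Emit:
{"op": "servo_tool", "data": {"commands": [[[0.45, 0, 0, 0, 0, 0, 0], [0.3, 0, 0, 0, 0, 0, 0], [0, 0, 0, 0, 0, 0, 0], [0, 0, 0, 0, 0, 0, 0], [0, 0, 0, 0, 0, 0, 0]]]}}

```text
time_s: 31.0
tcp_pos: [0.6272, -0.0762, 0.0419]
ee_rot: [[1.0, 0.0, -0.0], [0.0, -1.0, -0.0], [-0.0, 0.0, -1.0]]
wrist_force: [-0.2, 0.1, 0.4]
gripper_width: 0.824
gripper_force: 0.0
```

Emit:
{"op": "servo_tool", "data": {"commands": [[[0, 0, 0, -10, 0, 0, 0], [0, 0, 0, -30, 0, 0, 0], [0, 0, 0, -65, 0, 0, 0], [0, 0, 0, -100, 0, 0, 0], [0, 0, 0, -140, 0, 0, 0]]]}}

```text
time_s: 31.5
tcp_pos: [0.6266, -0.0763, 0.1835]
ee_rot: [[1.0, 0.0, -0.001], [0.0, -1.0, -0.0], [-0.001, 0.0, -1.0]]
wrist_force: [1.0, -1.2, -0.3]
gripper_width: 1.001
gripper_force: 0.0
```

Emit:
{"op": "servo_tool", "data": {"commands": [[[0, -30, 0, -10, 0, 0, 0], [0, -70, 0, -20, 0, 0, 0], [0, -110, 0, -30, 0, 0, 0], [0, -140, 0, -30, 0, 0, 0], [0, -140, 0, -30, 0, 0, 0]]]}}

```text
time_s: 32.0
tcp_pos: [0.4837, -0.0765, 0.2135]
ee_rot: [[1.0, 0.0, 0.001], [0.0, -1.0, 0.001], [0.001, -0.001, -1.0]]
wrist_force: [0.4, -0.2, -0.1]
gripper_width: 1.0
gripper_force: 0.0
```

Run:
```python
from h import *
c=r.capture("scene"); cv2.imwrite("pics/end.png",cv2.resize(c["pixels"][120:320,150:470,::-1],None,fx=2.4,fy=2.4))
s=r.sense(); print(s["time_s"],s["tcp_pos"])
```

```text
32.05 [ 0.48602196 -0.07638844  0.21354818]
```

View pics/end.png

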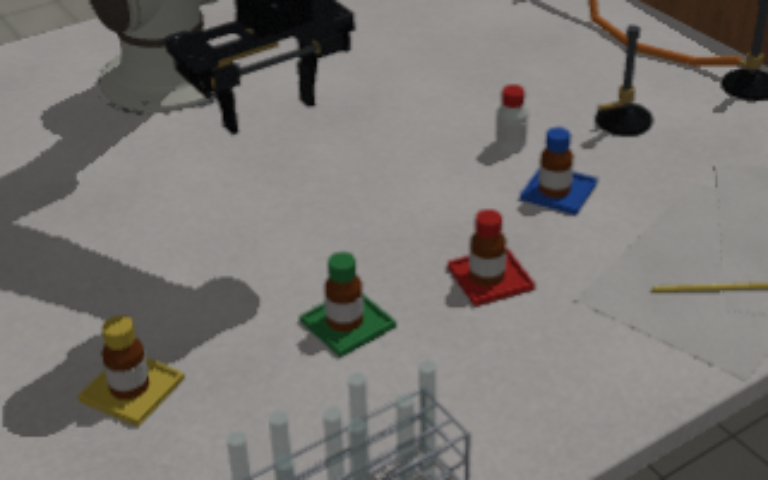

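All four bottles stand upright in their matching trays (yellow (126,370), green (344,305), red (487,260), blue (557,175)). The white bottle and the burner have not moved, and the gripper is clear.

```bash
python3 -c "
from station import r
print(r.finish_job())"
```

```text
the job is handed in; nothing more can be done
None
```

The job is handed in at about 32 s: the red, yellow, blue and green bottles were placed in that order and stand upright in their matching trays, with the white bottle and burner left where they were.

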